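# Unpile the biscuit dishes onto their kiln setters

## Robot

A 6-joint arm with a two-finger parallel gripper is mounted at the origin on the work surface. World frame = base frame: x ahead of the robot, y to its left, z up, the work surface at z = 0. Lengths are in m, angles in rad, forces in N, time in s.
With the tool pointing down it reaches from about 0.275 to 0.75 m from the base axis. Payload 10.2 kg.
Tool frame: the origin (TCP) lies midway between the tips of the shut fingers; the grasp point (between the pads) lies 19 mm behind it; z points along the fingers, y is the line along which they close (so a half turn about z gives the same grasp; the last joint's range is limited). The gripper opens to 88 mm and grips with 3 to 60 N. Pads are 18 mm wide; open, the fingers measure 123 mm over their backs; the gripper's body (75 mm by 187 mm) begins 45 mm behind the grasp point.
Start: joints at [-0.223, 0.313, 1.498, -0, 1.331, -0.223], TCP at [0.525, -0, 0.239] pointing down, gripper open.
Joint ranges: [-2.94, 2.94], [-0.97, 2.17], [0.19, 2.56], [-1.23, 4.37], [0.02, 3.11], [-2.88, 2.88]. Speed limits (rad/s): [2.39, 2.39, 3.01, 3.14, 3.14, 3.14].

## Interface

Orientations are given as a unit quaternion [w, x, y, z].
In Python, from bench import bot, cams, workorder gives the robot as it stands (bot), with the cameras (cams) and the job (workorder).
- The arm moves only by the shell command python3 drive.py [FORCE], which reads ROWS from standard input. ROWS is a JSON list of rows, 1 to 8 of them, each an object with the fields finger_gap (the finger opening in m), sx, sy, sz (the shift in a scale on which 1.0 is 0.6 m), spin (a turn about the tool's z in a scale on which 1.0 is pi rad); a field left out counts as zero (the opening has to be given); each row is the pose to reach, as a shift and turn from the pose commanded when the command began, along the tool's axes at that moment; what a row does not reach only later rows make up. A row lasts 1/12 s, in which the tool goes at most 0.0417 m and 0.125 rad, less where a joint would pass 70% of its speed; a pose out of reach is approached as far as the arm can. The fingers move at their own pace and stop on an object; FORCE is the grip in N (left out, the last holds). Time passes only in rows, so rows that do not move let the fingers close. It prints the time, the measured TCP pose, the force, the opening and the grip force at its end. No shift or turn number may pass 1 either way. Input that does not fit is refused with a message, and nothing moves.
- bot.get_state(): the state, without advancing time (a new reading comes with each control period).
- cams.capture(name): name is "scene" or "side" or "wrist"; returns (picture, depth): 384x512x3 uint8, blue, green, red; 384x512 float32, m along the optical axis (not along the pixel's ray), 0 where there is no reading.
- cams.camera_info(name): a dict with "fov_y" (degrees; the focal length in pixels is half the picture's height over the tangent of half this angle, whatever the lens; pixels are square), "cx", "cy" (the principal point, pixels), "distortion" ([k1, k2, p1, p2, k3] as OpenCV has them; the pictures are not rectified), "view" (4x4, takes a point from world to camera coordinates). Camera axes: x right, y up, looking along -z (the intrinsics and any distortion apply to the point x, -y, -z); pixel columns grow to the right and rows downward; lengths in m; the calibration is good to about 2 mm. A picture is of the moment at which its call begins: read the wrist's pose just before it. camera_info takes no time and is no camera call; for the wrist camera it gives the pose at the moment of the call.
- workorder.close_job(): hands the job in; it is judged then, once.
The state is a dict: "time": time; "joint_pos": joint angles; "qvel": joint speeds; "tau": joint torques, N m; "position": TCP position; "orientation": TCP orientation; "contact_force": force on the tool from outside, world axes, zero at the start; "moment": the same for the moment, N m; "opening": finger opening in m; "gripper_force": force on a finger pad.
Only numpy, scipy, OpenCV 4.12 (cv2) and the standard library are available. Lean on these libraries where they do the work, as an engineer would, in place of code of your own. Each camera call takes 0.05 s, during which the arm holds its last target. There are 200 camera calls.

## Task

Take the pile of four dishes apart from the top down, one dish at a time, and set each, still foot up, into the round kiln setter made for its size, so that its rim lies flat on the setter's floor inside the lip. Put them down gently, without dropping, banging or tipping any, and leave the kiln prop and the glaze jar where they stand.

Things in the scene. Friction and masses are not known exactly. Their poses are not given: they have to be found in the camera images.
- dish_a: The largest of four loose round grey-blue biscuit dishes, piled rim down, foot up, nearly concentric. Rim 124 mm across; flat shoulder 30 mm above the rim; on it a round foot ring 64 mm across, 13 mm high (grip here from above). Bottom of the pile of four, on a round plywood bat (160 mm across, 12 mm thick). Origin: centre of the rim plane (underside); z up.
- dish_b: The second largest of four loose round grey-blue biscuit dishes, piled rim down, foot up, nearly concentric. Rim 102 mm across; flat shoulder 28 mm above the rim; on it a round foot ring 54 mm across, 13 mm high (grip here from above). On the largest dish, its rim on that one's shoulder. Origin: centre of the rim plane (underside); z up.
- dish_c: The second smallest of four loose round grey-blue biscuit dishes, piled rim down, foot up, nearly concentric. Rim 82 mm across; flat shoulder 26 mm above the rim; on it a round foot ring 44 mm across, 13 mm high (grip here from above). On the second largest dish, its rim on that one's shoulder. Origin: centre of the rim plane (underside); z up.
- dish_d: The smallest of four loose round grey-blue biscuit dishes, piled rim down, foot up, nearly concentric. Rim 64 mm across; flat shoulder 24 mm above the rim; on it a round foot ring 36 mm across, 13 mm high (grip here from above). Top of the pile; its rim on the shoulder of the dish below. Origin: centre of the rim plane (underside); z up.
- setter_a: Kiln setter for the largest dish: the largest of four fixed, buff, round, shallow refractory trays on the bench. 154 mm across, 16 mm high; flat floor 10 mm above its underside, with a 22 mm hole in the middle, inside a raised lip 6 mm high and 7 mm wide. Recess 140 mm across (its dish: 124 mm). Origin: centre of the underside; z up.
- setter_b: Kiln setter for the second largest dish: the second largest of four fixed, buff, round, shallow refractory trays on the bench. 132 mm across, 16 mm high; flat floor 10 mm above its underside, with a 22 mm hole in the middle, inside a raised lip 6 mm high and 7 mm wide. Recess 118 mm across (its dish: 102 mm). Origin: centre of the underside; z up.
- setter_c: Kiln setter for the second smallest dish: the second smallest of four fixed, buff, round, shallow refractory trays on the bench. 112 mm across, 16 mm high; flat floor 10 mm above its underside, with a 22 mm hole in the middle, inside a raised lip 6 mm high and 7 mm wide. Recess 98 mm across (its dish: 82 mm). Origin: centre of the underside; z up.
- setter_d: Kiln setter for the smallest dish: the smallest of four fixed, buff, round, shallow refractory trays on the bench. 94 mm across, 16 mm high; flat floor 10 mm above its underside, with a 22 mm hole in the middle, inside a raised lip 6 mm high and 7 mm wide. Recess 80 mm across (its dish: 64 mm). Origin: centre of the underside; z up.
- prop: Bystander: a loose buff kiln prop standing upright, a round tube 42 mm across and 75 mm high, with an 18 mm hole. Origin: centre of its underside; z up.
- glaze_jar: Bystander: a loose, round, see-through jar of glaze with a white lid, 76 mm across and about 100 mm high, on the robot's right. Origin: centre of its underside; z up.

How it is judged:
On the way, in this order (a step that is already met when the one before it is completed fails the run):
1. the smallest dish lies flat and released in its own setter (horizontal distance between dish_d and setter_d below 0.01 m and z of dish_d in the frame of setter_d between 0.007 and 0.0125 m and angle between dish_d's own z axis and vertical below 0.05 rad and contact force between the fingers and dish_d below 0.3 N and linear speed of dish_d below 0.02 m/s and angular speed of dish_d below 0.3 rad/s), for 0.2 s.
2. the second smallest dish lies flat and released in its own setter (horizontal distance between dish_c and setter_c below 0.01 m and z of dish_c in the frame of setter_c between 0.007 and 0.0125 m and angle between dish_c's own z axis and vertical below 0.05 rad and contact force between the fingers and dish_c below 0.3 N and linear speed of dish_c below 0.02 m/s and angular speed of dish_c below 0.3 rad/s), for 0.2 s.
3. the second largest dish lies flat and released in its own setter (horizontal distance between dish_b and setter_b below 0.01 m and z of dish_b in the frame of setter_b between 0.007 and 0.0125 m and angle between dish_b's own z axis and vertical below 0.05 rad and contact force between the fingers and dish_b below 0.3 N and linear speed of dish_b below 0.02 m/s and angular speed of dish_b below 0.3 rad/s), for 0.2 s.
4. the largest dish lies flat and released in its own setter (horizontal distance between dish_a and setter_a below 0.01 m and z of dish_a in the frame of setter_a between 0.007 and 0.0125 m and angle between dish_a's own z axis and vertical below 0.05 rad and contact force between the fingers and dish_a below 0.3 N and linear speed of dish_a below 0.02 m/s and angular speed of dish_a below 0.3 rad/s), for 0.2 s.
At the end, for the whole second after the job is handed in: Each of the four dishes lies foot up in the setter of its own size: centre within 10 mm of the setter's centre, rim on the floor (within about 2.5 mm), tilted less than 3 degrees, released and at rest (all of step 1 and all of step 2 and all of step 3 and all of step 4); the robot touches nothing.
It fails at once if a dish is dropped or knocked (moves faster than 0.6 m/s while the fingers do not hold it) ((linear speed of dish_a above 0.6 m/s and contact force between the fingers and dish_a below 0.1 N) or (linear speed of dish_b above 0.6 m/s and contact force between the fingers and dish_b below 0.1 N) or (linear speed of dish_c above 0.6 m/s and contact force between the fingers and dish_c below 0.1 N) or (linear speed of dish_d above 0.6 m/s and contact force between the fingers and dish_d below 0.1 N)).
It fails at once if a dish is banged or pressed onto a setter with more than 60 N (contact force between any of dish_a, dish_b, dish_c, dish_d and setter_a above 60 N or contact force between any of dish_a, dish_b, dish_c, dish_d and setter_b above 60 N or contact force between any of dish_a, dish_b, dish_c, dish_d and setter_c above 60 N or contact force between any of dish_a, dish_b, dish_c, dish_d and setter_d above 60 N).
It fails at once if a dish is tipped by more than 35 degrees (angle between any of dish_a, dish_b, dish_c, dish_d's own z axis and vertical above 0.61 rad).
It fails at once if the kiln prop or the glaze jar is moved by more than 20 mm or tipped over (distance of any of prop, glaze_jar from where it was at the start of the episode above 0.02 m or angle between any of prop, glaze_jar's own z axis and vertical above 0.3 rad).
It also fails if it takes over 106 s, if anything falls off the work surface, if the arm or the gripper's body presses on something with over 40 N, if the wrist force passes 120 N, or if a joint passes its speed limit or range.

## Working session

There is one attempt and no reset: what is moved stays moved. The work goes in short steps, Python scripts to look and compute and a shell command to move; the robot and the scene stay as the last step left them, time stands still between calls to the robot, and variables do not carry over. Pictures are saved under pics/ and viewed, at most 14 in all, crops included, and the job is handed in when it is done.

```bash
ls; mkdir -p pics; python3 - <<'E'
from bench import bot, cams, workorder
import cv2,numpy as np
s=bot.get_state();print(s['time'],s['position'],s['orientation'],s['contact_force'],s['opening'])
for n in("scene","side"):
    p,d=cams.capture(n);cv2.imwrite(f'pics/{n}0.png',p);np.savez(f'{n}0.npz',p=p,d=d)
    c=cams.camera_info(n);print(n,c['fov_y'],c['cx'],c['cy'],c['distortion'],np.round(c['view'],4).tolist())
E
```

```text
bench.py
drive.py
pics
0.0 [5.24756673e-01 5.03298940e-05 2.38152903e-01] [-5.51888867e-04  7.07095261e-01  7.07117999e-01 -3.51164035e-04] [ 0.34343271  0.0406204  -0.10128333] 0.08814860519347996
scene 48.54379082423896 259.63489100139236 189.5376599136804 [0.03179821 0.         0.         0.         0.        ] [[-0.8906, 0.4546, -0.0118, 0.5369], [-0.2822, -0.5323, 0.7981, 0.0057], [0.3565, 0.7141, 0.6024, -1.2606], [0.0, 0.0, 0.0, 1.0]]
side 43.93643168674058 260.58229608677897 191.159753954694 [-0.18140804  0.          0.          0.          0.        ] [[0.7258, -0.6879, -0.004, -0.48], [0.3405, 0.3542, 0.871, -0.2329], [-0.5977, -0.6335, 0.4913, -0.9584], [0.0, 0.0, 0.0, 1.0]]
```

View pics/scene0.png

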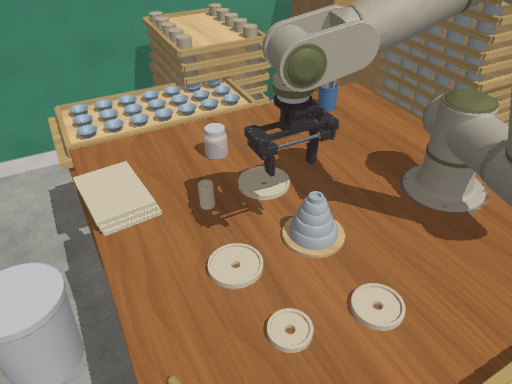

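View pics/side0.png

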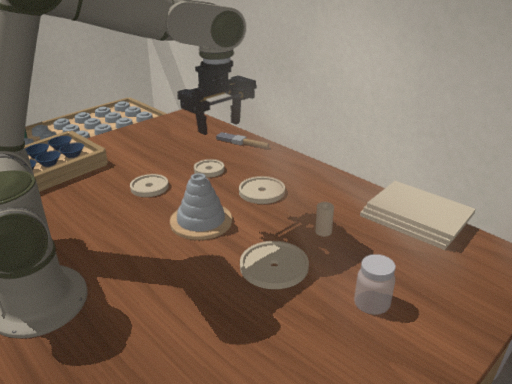

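The scene view shows the pile at about (314,220). The setters are at (264,182), (236,265), (290,329) and (378,306), the prop at (206,194) and the jar at (215,140). The side view agrees. Next I'll measure lip and foot points.

```bash
cat >h.py <<'E'
from bench import bot, cams, workorder
import cv2,numpy as np
from scipy.optimize import least_squares
def cam(n):
    c=cams.camera_info(n);f=192/np.tan(np.radians(c['fov_y'])/2)
    return np.array([[f,0,c['cx']],[0,f,c['cy']],[0,0,1]]),np.array(c['distortion']),np.array(c['view'])
def rays(C,uv):
    K,D,V=C;q=cv2.undistortPoints(np.asarray(uv,float).reshape(-1,1,2),K,D)[:,0]
    d=np.c_[q[:,0],-q[:,1],-np.ones(len(q))];R=V[:3,:3]
    return -R.T@V[:3,3],d@R
def plane(C,uv,z):
    o,d=rays(C,uv);return o+d*((z-o[2])/d[:,2])[:,None]
def cloud(C,d):
    v,u=np.mgrid[0:384,0:512];o,r=rays(C,np.c_[u.ravel(),v.ravel()])
    P=o+r*d.reshape(-1,1);P[d.ravel()==0]=np.nan;return P.reshape(384,512,3)
def circ(p,r=None):
    c0=np.r_[np.median(p,0),r or .05]
    g=(lambda x:np.hypot(*(p-x[:2]).T)-x[2]) if r is None else (lambda x:np.hypot(*(p-x[:2]).T)-r)
    s=least_squares(g,c0 if r is None else c0[:2],loss='soft_l1',f_scale=.002);return s.x,np.sqrt(np.mean(s.fun**2))
E
python3 - <<'E'
from h import *
seeds={'scene':dict(a=(264,182),b=(236,265),d=(290,329),c=(378,306)),'side':dict(a=(275,264),b=(262,190),d=(209,168),c=(149,185))}
for n in('scene','side'):
    z=np.load(n+'0.npz');C=cam(n);P=cloud(C,z['d'])
    for k,s in seeds[n].items():
        c0=plane(C,[s],.01)[0]
        L=P[(P[...,2]>.0132)&(P[...,2]<.02)&(np.hypot(P[...,0]-c0[0],P[...,1]-c0[1])<.09)]
        r=dict(a=.154,b=.132,c=.112,d=.094)[k]/2-.0035
        print(n,k,c0.round(4),len(L),np.round(circ(L[:,:2])[0],4),np.round(circ(L[:,:2],r),4) if 0 else circ(L[:,:2],r)[0].round(4),'want r',r, 'z',np.median(L[:,2]).round(4), 'floor',np.nanmedian(P[s[1]-12:s[1]-6,s[0]-3:s[0]+4,2]).round(4))
    s=dict(scene=(314,220),side=(200,200))[n]
    c0=plane(C,[s],.06)[0];near=np.hypot(P[...,0]-c0[0],P[...,1]-c0[1])<.12
    for nm,zz,r in(('d foot',.133,None),('d sh',.120,None),('c sh',.096,None),('b sh',.07,None),('a sh',.042,None),('bat',.012,None)):
        L=P[near&(abs(P[...,2]-zz)<.0025)];print(n,nm,len(L),np.round(circ(L[:,:2])[0],4),L[:,2].mean().round(4),L.mean(0).round(3))
    print('max z',np.nanmax(P[near&(P[...,2]<.16)][:,2]))
    for nm,s in (('prop',dict(scene=(206,184),side=(324,209))[n]),('jar',dict(scene=(215,130),side=(377,266))[n])):
        print(nm,P[s[1],s[0]].round(3),plane(C,[s],.075 if nm=='prop' else .1).round(3))
E
```

```text
scene a [ 0.4561 -0.2585  0.01  ] 383 [ 0.4576 -0.2591  0.0714] [ 0.4573 -0.2596] want r 0.0735 z 0.0158 floor 0.0118
scene b [0.6693 0.0071 0.01  ] 588 [0.6709 0.0051 0.0612] [0.6708 0.005 ] want r 0.0625 z 0.0163 floor 0.0115
scene d [0.6443 0.2174 0.01  ] 541 [0.6467 0.2184 0.0429] [0.6467 0.2184] want r 0.0435 z 0.0166 floor 0.0123
scene c [0.449  0.2545 0.01  ] 634 [0.4507 0.254  0.0518] [0.4508 0.2539] want r 0.0525 z 0.0165 floor 0.0112
scene d foot 85 [ 4.515e-01 -3.000e-04  1.530e-02] 0.1334 [ 0.451 -0.     0.133]
scene d sh 97 [ 0.45   -0.0008  0.0236] 0.1204 [0.458 0.009 0.12 ]
scene c sh 86 [ 0.4502 -0.0028  0.0341] 0.0961 [0.464 0.015 0.096]
scene b sh 138 [ 0.4512 -0.0024  0.0433] 0.0702 [0.467 0.02  0.07 ]
scene a sh 177 [ 0.4502 -0.0013  0.0538] 0.0422 [0.464 0.032 0.042]
scene bat 529 [ 0.4481 -0.0025  0.0732] 0.0129 [0.47  0.025 0.013]
max z 0.1374903816542331
prop [ 0.638 -0.254  0.068] [[ 0.641 -0.245  0.075]]
jar [ 0.521 -0.467  0.101] [[ 0.521 -0.47   0.1  ]]
side a [ 0.4554 -0.2641  0.01  ] 603 [ 0.4548 -0.2614  0.0728] [ 0.4549 -0.2613] want r 0.0735 z 0.016 f
[... 214 characters left out ...]
35 z 0.0164 floor 0.0021
side c [0.4493 0.252  0.01  ] 228 [0.4489 0.2516 0.0519] [0.4489 0.2515] want r 0.0525 z 0.016 floor 0.0121
side d foot 63 [ 0.4478 -0.0021  0.0157] 0.1329 [ 0.447 -0.003  0.133]
side d sh 86 [4.487e-01 3.000e-04 2.320e-02] 0.1201 [ 0.441 -0.012  0.12 ]
side c sh 82 [ 4.496e-01 -4.000e-04  3.410e-02] 0.0959 [ 0.44  -0.022  0.096]
side b sh 111 [ 4.503e-01 -2.000e-04  4.340e-02] 0.0697 [ 0.434 -0.023  0.07 ]
side a sh 163 [ 0.449  -0.0008  0.0528] 0.042 [ 0.422 -0.025  0.042]
side bat 465 [0.448  0.0005 0.0723] 0.0125 [ 0.431 -0.034  0.012]
max z 0.1355371944916478
prop [ 0.633 -0.252  0.073] [[ 0.631 -0.254  0.075]]
jar [ 0.508 -0.488  0.102] [[ 0.51  -0.487  0.1  ]]
```

Both views agree to about 2 mm, and all heights and radii match the sizes given. Averages: pile (0.450,-0.001), setters a (0.456,-0.2605), b (0.670,0.0045), c (0.450,0.2525), d (0.645,0.217). In the tool frame x = world y, y = world x and z = down. First I grasp dish_d.

The manual's scale: shifts go in shares of 0.6 m and turns go in shares of pi rad. Converting my numbers, 0.08 m is 0.1333, -0.06 m is -0.1.

```bash
echo '[{"finger_gap": 0.06, "sy": -0.05}, {"finger_gap": 0.06, "sx": -0.0017, "sy": -0.1, "sz": 0.0333}, {"finger_gap": 0.06, "sx": -0.0017, "sy": -0.125, "sz": 0.0833}, {"finger_gap": 0.06, "sx": -0.0017, "sy": -0.125, "sz": 0.1333}, {"finger_gap": 0.06, "sx": -0.0017, "sy": -0.125, "sz": 0.1333}]' | python3 drive.py 20
echo '[{"finger_gap": 0.06, "sz": 0.025}, {"finger_gap": 0.06, "sz": 0.0467}, {"finger_gap": 0.06, "sz": 0.0583}, {"finger_gap": 0.06, "sz": 0.0583}, {"finger_gap": 0.06, "sz": 0.0583}]' | python3 drive.py
echo '[{"finger_gap": 0.03}, {"finger_gap": 0.03}, {"finger_gap": 0.03}, {"finger_gap": 0.03}, {"finger_gap": 0.03}, {"finger_gap": 0.03}]' | python3 drive.py
python3 - <<'E'
from h import *
p,d=cams.capture('wrist');cv2.imwrite('pics/w1.png',p)
E
```

```text
time: 0.52
position: [0.4471, -0.0004, 0.1547]
orientation: [-0.004, 0.707, 0.707, -0.002]
contact_force: [-0.7, 0.6, -1.1]
opening: 0.0602
gripper_force: 0.0
time: 0.93
position: [0.4505, -0.0011, 0.1245]
orientation: [0.0, 0.707, 0.707, 0.0]
contact_force: [0.1, 1.7, 0.2]
opening: 0.0601
gripper_force: 0.0
time: 1.43
position: [0.4502, -0.0011, 0.1241]
orientation: [0.0, 0.707, 0.707, 0.0]
contact_force: [-1.1, 0.1, 4.2]
opening: 0.0349
gripper_force: 20.0
```

View pics/w1.png

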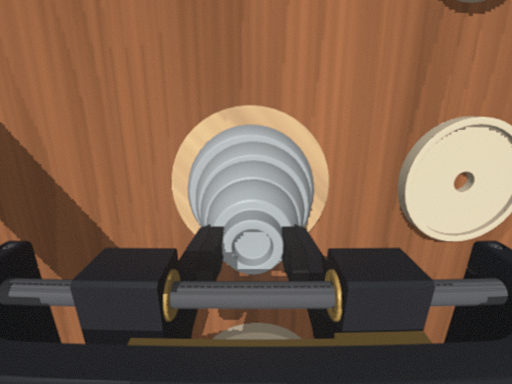

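The wrist view shows the foot ring held squarely between the fingers at about (252,243). The opening is 35 mm for a 36 mm foot. Now I lift and carry it.

In the tool's units: 0.056 m is 0.0933, -0.01 m is -0.0167.

```bash
echo '[{"finger_gap": 0.03, "sz": -0.005}, {"finger_gap": 0.03, "sz": -0.0167}, {"finger_gap": 0.03, "sz": -0.0333}, {"finger_gap": 0.03, "sz": -0.0583}, {"finger_gap": 0.03, "sz": -0.0833}, {"finger_gap": 0.03, "sx": 0.02, "sy": 0.0167, "sz": -0.0833}, {"finger_gap": 0.03, "sx": 0.0533, "sy": 0.0483, "sz": -0.0833}, {"finger_gap": 0.03, "sx": 0.0933, "sy": 0.0833, "sz": -0.0833}]' | python3 drive.py
echo '[{"finger_gap": 0.03, "sx": 0.04, "sy": 0.035}, {"finger_gap": 0.03, "sx": 0.08, "sy": 0.0717}, {"finger_gap": 0.03, "sx": 0.12, "sy": 0.1067}, {"finger_gap": 0.03, "sx": 0.16, "sy": 0.1433}, {"finger_gap": 0.03, "sx": 0.2, "sy": 0.1783}, {"finger_gap": 0.03, "sx": 0.2333, "sy": 0.2083, "sz": 0.0167}, {"finger_gap": 0.03, "sx": 0.2583, "sy": 0.23, "sz": 0.05}, {"finger_gap": 0.03, "sx": 0.27, "sy": 0.2408, "sz": 0.0833}]' | python3 drive.py
echo '[{"finger_gap": 0.03, "sz": 0.0417}, {"finger_gap": 0.03, "sz": 0.075}, {"finger_gap": 0.03, "sz": 0.1}, {"finger_gap": 0.03, "sz": 0.1167}, {"finger_gap": 0.03, "sz": 0.1167}, {"finger_gap": 0.03, "sz": 0.1167}]' | python3 drive.py
python3 - <<'E'
from h import *
s=bot.get_state();print(s['time'],s['position'].round(4))
z=0
p,d=cams.capture('wrist');cv2.imwrite('pics/w2.png',p)
E
```

```text
time: 2.15
position: [0.5005, 0.0551, 0.1746]
orientation: [0.0, 0.708, 0.706, 0.0]
contact_force: [-0.5, -0.3, 0.0]
opening: 0.0352
gripper_force: 20.0
time: 2.82
position: [0.6456, 0.219, 0.1234]
orientation: [0.0, 0.707, 0.708, 0.001]
contact_force: [-0.7, -0.2, -0.5]
opening: 0.0351
gripper_force: 20.0
time: 3.32
position: [0.6447, 0.217, 0.0542]
orientation: [0.0, 0.707, 0.707, 0.0]
contact_force: [0.4, 0.9, 0.2]
opening: 0.0352
gripper_force: 20.0
3.3167 [0.6447 0.217  0.0542]
```

View pics/w2.png

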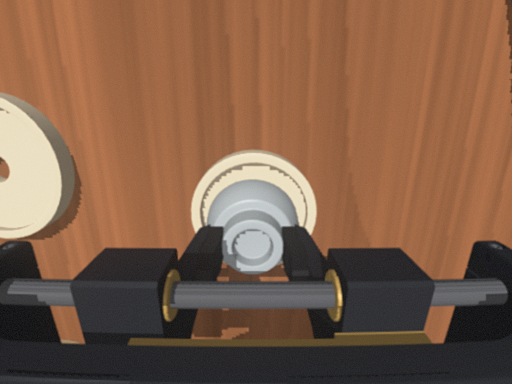

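Dish d sits centred over its setter at about (254,210). Lowering gently.

In the tool's units: 0.0145 m is 0.0242, 0.013 m is 0.0217.

```bash
echo '[{"finger_gap": 0.03, "sz": 0.01}, {"finger_gap": 0.03, "sz": 0.0167}, {"finger_gap": 0.03, "sz": 0.0217}, {"finger_gap": 0.03, "sz": 0.0242}, {"finger_gap": 0.03, "sz": 0.0242}, {"finger_gap": 0.03, "sz": 0.0242}]' | python3 drive.py
echo '[{"finger_gap": 0.03, "sz": 0.0013}, {"finger_gap": 0.03, "sz": 0.0025}, {"finger_gap": 0.03, "sz": 0.0025}, {"finger_gap": 0.03, "sz": 0.0025}]' | python3 drive.py
```

```text
time: 3.87
position: [0.6445, 0.217, 0.0393]
orientation: [0.0, 0.707, 0.707, 0.0]
contact_force: [0.2, -0.3, 0.4]
opening: 0.0351
gripper_force: 20.0
time: 4.2
position: [0.6447, 0.217, 0.0382]
orientation: [0.0, 0.707, 0.707, 0.0]
contact_force: [-0.0, -0.8, 3.6]
opening: 0.035
gripper_force: 20.0
```

Contact (3.6 N). Release, rise, check by camera.

In the tool's units: -0.11 m is -0.1833, -0.08 m is -0.1333.

```bash
echo '[{"finger_gap": 0.06}, {"finger_gap": 0.06}, {"finger_gap": 0.06}, {"finger_gap": 0.06}, {"finger_gap": 0.06, "sz": -0.0167}, {"finger_gap": 0.06, "sz": -0.0667}, {"finger_gap": 0.06, "sz": -0.1333}, {"finger_gap": 0.06, "sz": -0.1833}]' | python3 drive.py
echo '[{"finger_gap": 0.07, "sx": -0.0433, "sy": -0.0383}, {"finger_gap": 0.07, "sx": -0.0867, "sy": -0.0767}, {"finger_gap": 0.07, "sx": -0.13, "sy": -0.115}, {"finger_gap": 0.07, "sx": -0.1733, "sy": -0.155}, {"finger_gap": 0.07, "sx": -0.2167, "sy": -0.1933}, {"finger_gap": 0.07, "sx": -0.26, "sy": -0.2317}, {"finger_gap": 0.07, "sx": -0.3033, "sy": -0.27}, {"finger_gap": 0.07, "sx": -0.3333, "sy": -0.2967}]' | python3 drive.py
cat > chk.py <<'E'
from h import *
import sys
S=dict(a=(.456,-.2605),b=(.6697,.0046),c=(.45,.2527),d=(.6448,.2174))
R=dict(a=(.064,.030),b=(.054,.028),c=(.044,.026),d=(.036,.024))
for n in('scene','side'):
    p,d=cams.capture(n);C=cam(n);P=cloud(C,d);cv2.imwrite(f'pics/{sys.argv[1]}{n}.png',p)
    for k in sys.argv[2].split(','):
        # on = name:x,y,zbase
        if '@' in k: k,zb=k.split('@');c=(.4497,-.001);zb=float(zb)
        else: c=S[k];zb=.010
        h=R[k][1]
        near=np.hypot(P[...,0]-c[0],P[...,1]-c[1])<R[k][0]/2+.015
        F=P[near&(abs(P[...,2]-zb-h-.013)<.003)];q=P[near&(abs(P[...,2]-zb-h)<.0025)]
        if len(F)<10: print(n,k,'few',len(F));continue
        A=np.c_[F[:,:2],np.ones(len(F))];sl=np.linalg.lstsq(A,F[:,2],rcond=None)[0]
        print(n,k,'foot circle',np.round(circ(F[:,:2])[0],4),'topz',np.median(F[:,2]).round(4),'want',zb+h+.013,'tilt',np.hypot(*sl[:2]).round(3),len(F),'sh',np.round(circ(q[:,:2])[0],4) if len(q)>10 else '')
E
python3 chk.py k1 d,c@0.070
```

```text
time: 4.87
position: [0.6448, 0.217, 0.1512]
orientation: [0.001, 0.707, 0.707, 0.001]
contact_force: [0.7, -0.0, 1.3]
opening: 0.0598
gripper_force: 0.0
time: 5.53
position: [0.4648, 0.0155, 0.1484]
orientation: [0.0, 0.707, 0.707, 0.0]
contact_force: [0.2, -0.8, -0.2]
opening: 0.0702
gripper_force: 0.0
scene d foot circle [0.6459 0.2175 0.0151] topz 0.048 want 0.047 tilt 0.024 162 sh [0.645  0.2163 0.0237]
scene c foot circle [ 0.4516 -0.0011  0.0189] topz 0.1097 want 0.109 tilt 0.009 112 sh [ 0.4507 -0.0028  0.0309]
side d foot circle [-159.6196  146.613   217.052 ] topz 0.0475 want 0.047 tilt 0.18 20 sh [0.6457 0.217  0.0246]
side c foot circle [ 0.4482 -0.0034  0.0194] topz 0.1087 want 0.109 tilt 0.01 88 sh [ 0.4497 -0.0011  0.0303]
```

Dish d is good: right height, within 2 mm, flat. Next is dish c, at (0.450,-0.002).

In the tool's units: 0.048 m is 0.08, -0.019 m is -0.0317.

```bash
echo '[{"finger_gap": 0.07, "sx": -0.0317, "sy": -0.0283, "sz": 0.0167}, {"finger_gap": 0.07, "sx": -0.0317, "sy": -0.0283, "sz": 0.05}, {"finger_gap": 0.07, "sx": -0.0317, "sy": -0.0283, "sz": 0.07}, {"finger_gap": 0.07, "sx": -0.0317, "sy": -0.0283, "sz": 0.08}, {"finger_gap": 0.07, "sx": -0.0317, "sy": -0.0283, "sz": 0.08}, {"finger_gap": 0.07, "sx": -0.0317, "sy": -0.0283, "sz": 0.08}]' | python3 drive.py
echo '[{"finger_gap": 0.035}, {"finger_gap": 0.035}, {"finger_gap": 0.035}, {"finger_gap": 0.035}, {"finger_gap": 0.035}, {"finger_gap": 0.035}]' | python3 drive.py
echo '[{"finger_gap": 0.035, "sz": -0.005}, {"finger_gap": 0.035, "sz": -0.0167}, {"finger_gap": 0.035, "sz": -0.0333}, {"finger_gap": 0.035, "sz": -0.0583}, {"finger_gap": 0.035, "sz": -0.0833}, {"finger_gap": 0.035, "sx": 0.02, "sz": -0.0833}, {"finger_gap": 0.035, "sx": 0.0567, "sz": -0.0833}, {"finger_gap": 0.035, "sx": 0.1067, "sz": -0.0833}]' | python3 drive.py
echo '[{"finger_gap": 0.035, "sx": 0.05}, {"finger_gap": 0.035, "sx": 0.1}, {"finger_gap": 0.035, "sx": 0.15}, {"finger_gap": 0.035, "sx": 0.2}, {"finger_gap": 0.035, "sx": 0.25, "sz": 0.0167}, {"finger_gap": 0.035, "sx": 0.2917, "sz": 0.05}, {"finger_gap": 0.035, "sx": 0.3167, "sz": 0.0833}, {"finger_gap": 0.035, "sx": 0.3167, "sz": 0.1}]' | python3 drive.py
echo '[{"finger_gap": 0.035, "sz": 0.025}, {"finger_gap": 0.035, "sz": 0.0417}, {"finger_gap": 0.035, "sz": 0.05}, {"finger_gap": 0.035, "sz": 0.05}, {"finger_gap": 0.035, "sz": 0.05}]' | python3 drive.py
```

```text
time: 6.13
position: [0.4501, -0.0018, 0.1002]
orientation: [0.0, 0.707, 0.707, 0.0]
contact_force: [-0.4, -0.3, 0.1]
opening: 0.07
gripper_force: 0.0
time: 6.63
position: [0.4497, -0.002, 0.1]
orientation: [0.0, 0.707, 0.707, 0.0]
contact_force: [0.0, -0.4, 2.3]
opening: 0.0432
gripper_force: 20.0
time: 7.3
position: [0.4497, 0.0617, 0.1504]
orientation: [0.0, 0.708, 0.706, 0.0]
contact_force: [0.5, -0.5, -1.5]
opening: 0.0432
gripper_force: 20.0
time: 7.97
position: [0.4483, 0.254, 0.088]
orientation: [-0.001, 0.706, 0.708, -0.001]
contact_force: [-0.1, -0.9, -2.1]
opening: 0.0429
gripper_force: 20.0
time: 8.38
position: [0.4499, 0.2516, 0.0603]
orientation: [0.0, 0.707, 0.707, 0.0]
contact_force: [-0.4, 0.2, -1.0]
opening: 0.0431
gripper_force: 20.0
```

In the tool's units: 0.0185 m is 0.0308, 0.017 m is 0.0283.

```bash
echo '[{"finger_gap": 0.035, "sz": 0.0133}, {"finger_gap": 0.035, "sz": 0.0233}, {"finger_gap": 0.035, "sz": 0.0283}, {"finger_gap": 0.035, "sz": 0.0308}, {"finger_gap": 0.035, "sz": 0.0308}, {"finger_gap": 0.035, "sz": 0.0308}]' | python3 drive.py
echo '[{"finger_gap": 0.035, "sz": 0.0013}, {"finger_gap": 0.035, "sz": 0.0025}, {"finger_gap": 0.035, "sz": 0.0033}, {"finger_gap": 0.035, "sz": 0.0033}, {"finger_gap": 0.035, "sz": 0.0033}]' | python3 drive.py
```

```text
time: 8.88
position: [0.4496, 0.252, 0.0413]
orientation: [0.0, 0.707, 0.707, 0.0]
contact_force: [1.2, 0.7, -1.5]
opening: 0.0431
gripper_force: 20.0
time: 9.3
position: [0.4497, 0.2521, 0.04]
orientation: [0.0, 0.707, 0.707, 0.0]
contact_force: [-2.7, -1.5, 7.1]
opening: 0.0432
gripper_force: 20.0
```

Contact at the expected height. Release and go back for b.

In the tool's units: -0.1 m is -0.1667, -0.08 m is -0.1333.

```bash
echo '[{"finger_gap": 0.07}, {"finger_gap": 0.07}, {"finger_gap": 0.07}, {"finger_gap": 0.07}, {"finger_gap": 0.07, "sz": -0.0167}, {"finger_gap": 0.07, "sz": -0.0667}, {"finger_gap": 0.07, "sz": -0.1333}, {"finger_gap": 0.07, "sz": -0.1667}]' | python3 drive.py
echo '[{"finger_gap": 0.08, "sx": -0.0583}, {"finger_gap": 0.08, "sx": -0.1167}, {"finger_gap": 0.08, "sx": -0.175}, {"finger_gap": 0.08, "sx": -0.2333}, {"finger_gap": 0.08, "sx": -0.2917}, {"finger_gap": 0.08, "sx": -0.35}, {"finger_gap": 0.08, "sx": -0.4}, {"finger_gap": 0.08, "sx": -0.4233}]' | python3 drive.py
python3 chk.py k2 c,b@0.042; python3 -c "
from h import *
print(bot.get_state()['position'])"
```

```text
time: 9.97
position: [0.4505, 0.2524, 0.1436]
orientation: [0.001, 0.707, 0.707, 0.002]
contact_force: [-0.3, 0.8, 0.4]
opening: 0.07
gripper_force: 0.0
time: 10.63
position: [0.4495, -0.0049, 0.14]
orientation: [0.001, 0.708, 0.706, 0.0]
contact_force: [0.3, 1.3, 0.3]
opening: 0.0802
gripper_force: 0.0
scene c foot circle [0.4505 0.2527 0.0192] topz 0.0497 want 0.048999999999999995 tilt 0.022 174 sh [0.4492 0.2505 0.031 ]
scene b foot circle [ 0.4525 -0.0007  0.0239] topz 0.0836 want 0.083 tilt 0.005 145 sh [ 0.4489 -0.0033  0.0363]
side c foot circle [0.4487 0.2501 0.0194] topz 0.0498 want 0.048999999999999995 tilt 0.019 67 sh [0.4503 0.252  0.0303]
side b foot circle [ 0.4493 -0.0023  0.0243] topz 0.0825 want 0.083 tilt 0.01 114 sh [0.4514 0.0015 0.0359]
[ 0.44967963 -0.00379415  0.13989794]
```

c is good. Now dish b, at (0.4505,-0.0015).

In the tool's units: 0.066 m is 0.11, 0.001 m is 0.0017.

```bash
echo '[{"finger_gap": 0.08, "sx": 0.0017, "sy": 0.0017, "sz": 0.0333}, {"finger_gap": 0.08, "sx": 0.0017, "sy": 0.0017, "sz": 0.0667}, {"finger_gap": 0.08, "sx": 0.0017, "sy": 0.0017, "sz": 0.0917}, {"finger_gap": 0.08, "sx": 0.0017, "sy": 0.0017, "sz": 0.105}, {"finger_gap": 0.08, "sx": 0.0017, "sy": 0.0017, "sz": 0.11}, {"finger_gap": 0.08, "sx": 0.0017, "sy": 0.0017, "sz": 0.11}, {"finger_gap": 0.08, "sx": 0.0017, "sy": 0.0017, "sz": 0.11}]' | python3 drive.py
echo '[{"finger_gap": 0.045}, {"finger_gap": 0.045}, {"finger_gap": 0.045}, {"finger_gap": 0.045}, {"finger_gap": 0.045}, {"finger_gap": 0.045}]' | python3 drive.py
echo '[{"finger_gap": 0.045, "sz": -0.005}, {"finger_gap": 0.045, "sz": -0.0167}, {"finger_gap": 0.045, "sz": -0.0333}, {"finger_gap": 0.045, "sz": -0.0583}, {"finger_gap": 0.045, "sz": -0.0833}, {"finger_gap": 0.045, "sy": 0.0167, "sz": -0.0833}, {"finger_gap": 0.045, "sy": 0.05, "sz": -0.0833}, {"finger_gap": 0.045, "sy": 0.0917, "sz": -0.0833}]' | python3 drive.py
echo '[{"finger_gap": 0.045, "sx": 0.0033, "sy": 0.0467}, {"finger_gap": 0.045, "sx": 0.0067, "sy": 0.0933}, {"finger_gap": 0.045, "sx": 0.01, "sy": 0.14}, {"finger_gap": 0.045, "sx": 0.01, "sy": 0.1867}, {"finger_gap": 0.045, "sx": 0.01, "sy": 0.23, "sz": 0.0167}, {"finger_gap": 0.045, "sx": 0.01, "sy": 0.26, "sz": 0.0333}, {"finger_gap": 0.045, "sx": 0.01, "sy": 0.2733, "sz": 0.0583}, {"finger_gap": 0.045, "sx": 0.01, "sy": 0.2733, "sz": 0.075}]' | python3 drive.py
echo '[{"finger_gap": 0.045, "sz": 0.0167}, {"finger_gap": 0.045, "sz": 0.025}, {"finger_gap": 0.045, "sz": 0.0333}, {"finger_gap": 0.045, "sz": 0.0333}, {"finger_gap": 0.045, "sz": 0.0333}]' | python3 drive.py
```

```text
time: 11.32
position: [0.4509, -0.0007, 0.074]
orientation: [0.0, 0.707, 0.707, 0.0]
contact_force: [0.6, -0.3, -0.2]
opening: 0.0796
gripper_force: 0.0
time: 11.82
position: [0.4507, -0.0011, 0.0735]
orientation: [0.0, 0.707, 0.707, 0.0]
contact_force: [-0.6, 0.1, 2.9]
opening: 0.0529
gripper_force: 20.0
time: 12.48
position: [0.5056, -0.0009, 0.1241]
orientation: [0.0, 0.707, 0.707, -0.0]
contact_force: [0.4, -1.0, -1.6]
opening: 0.0533
gripper_force: 20.0
time: 13.15
position: [0.6701, 0.005, 0.0766]
orientation: [-0.0, 0.707, 0.707, -0.0]
contact_force: [-0.6, -0.8, -1.5]
opening: 0.0533
gripper_force: 20.0
time: 13.57
position: [0.6694, 0.005, 0.0588]
orientation: [0.0, 0.707, 0.707, 0.0]
contact_force: [0.1, -0.6, -1.5]
opening: 0.0532
gripper_force: 20.0
```

In the tool's units: 0.0152 m is 0.0253, 0.014 m is 0.0233.

```bash
echo '[{"finger_gap": 0.045, "sz": 0.01}, {"finger_gap": 0.045, "sz": 0.0183}, {"finger_gap": 0.045, "sz": 0.0233}, {"finger_gap": 0.045, "sz": 0.0253}, {"finger_gap": 0.045, "sz": 0.0253}, {"finger_gap": 0.045, "sz": 0.0253}]' | python3 drive.py
echo '[{"finger_gap": 0.045, "sz": 0.0013}, {"finger_gap": 0.045, "sz": 0.0023}, {"finger_gap": 0.045, "sz": 0.0033}, {"finger_gap": 0.045, "sz": 0.0033}, {"finger_gap": 0.045, "sz": 0.0033}]' | python3 drive.py
```

```text
time: 14.07
position: [0.6696, 0.005, 0.0431]
orientation: [0.0, 0.707, 0.707, 0.0]
contact_force: [-1.3, -0.6, -0.9]
opening: 0.0534
gripper_force: 20.0
time: 14.48
position: [0.6696, 0.005, 0.0415]
orientation: [0.0, 0.707, 0.707, 0.0]
contact_force: [-3.1, -0.1, 3.8]
opening: 0.0535
gripper_force: 20.0
```

In the tool's units: -0.08 m is -0.1333, -0.07 m is -0.1167.

```bash
echo '[{"finger_gap": 0.08}, {"finger_gap": 0.08}, {"finger_gap": 0.08}, {"finger_gap": 0.08}, {"finger_gap": 0.08, "sz": -0.0167}, {"finger_gap": 0.08, "sz": -0.0667}, {"finger_gap": 0.08, "sz": -0.1167}, {"finger_gap": 0.08, "sz": -0.1333}]' | python3 drive.py
echo '[{"finger_gap": 0.088, "sx": -0.0017, "sy": -0.05}, {"finger_gap": 0.088, "sx": -0.005, "sy": -0.1}, {"finger_gap": 0.088, "sx": -0.01, "sy": -0.15}, {"finger_gap": 0.088, "sx": -0.01, "sy": -0.2}, {"finger_gap": 0.088, "sx": -0.01, "sy": -0.25}, {"finger_gap": 0.088, "sx": -0.01, "sy": -0.3}, {"finger_gap": 0.088, "sx": -0.01, "sy": -0.345}, {"finger_gap": 0.088, "sx": -0.01, "sy": -0.3658}]' | python3 drive.py
python3 chk.py k3 b,a@0.012; python3 -c "
from h import *
print(bot.get_state()['position'])"
```

```text
time: 15.15
position: [0.6711, 0.0048, 0.1264]
orientation: [0.003, 0.707, 0.707, 0.002]
contact_force: [0.4, -0.5, 1.5]
opening: 0.0797
gripper_force: 0.0
time: 15.82
position: [0.4472, -0.0006, 0.1209]
orientation: [-0.001, 0.707, 0.707, -0.0]
contact_force: [0.8, -0.3, -0.4]
opening: 0.0881
gripper_force: 0.0
scene b foot circle [0.6705 0.0054 0.024 ] topz 0.0516 want 0.051 tilt 0.011 177 sh [0.6689 0.0015 0.0369]
scene a foot circle [4.501e-01 1.000e-04 2.910e-02] topz 0.0554 want 0.05499999999999999 tilt 0.002 176 sh [ 0.4482 -0.0029  0.0412]
side b foot circle [0.6676 0.0026 0.0238] topz 0.0509 want 0.051 tilt 0.004 91 sh [0.6717 0.0075 0.0366]
side a foot circle [ 0.4465 -0.0015  0.0293] topz 0.0548 want 0.05499999999999999 tilt 0.003 134 sh [0.4505 0.0017 0.0412]
[ 0.44875523 -0.00085918  0.12129621]
```

b is good. Now dish a, at (0.449,-0.001).

In the tool's units: 0.0755 m is 0.1258, -0.001 m is -0.0017.

```bash
echo '[{"finger_gap": 0.088, "sy": -0.0017, "sz": 0.0333}, {"finger_gap": 0.088, "sy": -0.0017, "sz": 0.075}, {"finger_gap": 0.088, "sy": -0.0017, "sz": 0.105}, {"finger_gap": 0.088, "sy": -0.0017, "sz": 0.12}, {"finger_gap": 0.088, "sy": -0.0017, "sz": 0.1258}, {"finger_gap": 0.088, "sy": -0.0017, "sz": 0.1258}, {"finger_gap": 0.088, "sy": -0.0017, "sz": 0.1258}]' | python3 drive.py
echo '[{"finger_gap": 0.055}, {"finger_gap": 0.055}, {"finger_gap": 0.055}, {"finger_gap": 0.055}, {"finger_gap": 0.055}, {"finger_gap": 0.055}]' | python3 drive.py 25
echo '[{"finger_gap": 0.055, "sz": -0.005}, {"finger_gap": 0.055, "sz": -0.0167}, {"finger_gap": 0.055, "sz": -0.0333}, {"finger_gap": 0.055, "sz": -0.0583}, {"finger_gap": 0.055, "sz": -0.0833}, {"finger_gap": 0.055, "sx": -0.0167, "sy": 0.0017, "sz": -0.0833}, {"finger_gap": 0.055, "sx": -0.05, "sy": 0.005, "sz": -0.0833}, {"finger_gap": 0.055, "sx": -0.0967, "sy": 0.0083, "sz": -0.0833}]' | python3 drive.py
echo '[{"finger_gap": 0.055, "sx": -0.05, "sy": 0.0033}, {"finger_gap": 0.055, "sx": -0.1, "sy": 0.0033}, {"finger_gap": 0.055, "sx": -0.15, "sy": 0.0033}, {"finger_gap": 0.055, "sx": -0.2, "sy": 0.0033}, {"finger_gap": 0.055, "sx": -0.25, "sy": 0.0033}, {"finger_gap": 0.055, "sx": -0.3, "sy": 0.0033}, {"finger_gap": 0.055, "sx": -0.3283, "sy": 0.0033, "sz": 0.0167}, {"finger_gap": 0.055, "sx": -0.3358, "sy": 0.0033, "sz": 0.0333}]' | python3 drive.py
echo '[{"finger_gap": 0.055, "sz": 0.0133}, {"finger_gap": 0.055, "sz": 0.0233}, {"finger_gap": 0.055, "sz": 0.0267}, {"finger_gap": 0.055, "sz": 0.0267}, {"finger_gap": 0.055, "sz": 0.0267}]' | python3 drive.py
```

```text
time: 16.5
position: [0.4498, -0.0011, 0.0462]
orientation: [0.001, 0.707, 0.707, 0.0]
contact_force: [0.9, 0.5, 0.1]
opening: 0.0881
gripper_force: 0.0
time: 17.0
position: [0.4492, -0.0011, 0.0459]
orientation: [0.0, 0.707, 0.707, 0.0]
contact_force: [-1.9, 1.0, 4.9]
opening: 0.0632
gripper_force: 25.0
time: 17.67
position: [0.4537, -0.0592, 0.0953]
orientation: [-0.0, 0.706, 0.708, -0.0]
contact_force: [0.8, -0.3, -2.6]
opening: 0.0632
gripper_force: 25.0
time: 18.33
position: [0.4555, -0.2639, 0.0748]
orientation: [0.001, 0.708, 0.706, -0.0]
contact_force: [-0.9, -0.7, -2.6]
opening: 0.0634
gripper_force: 25.0
time: 18.75
position: [0.4562, -0.2598, 0.0597]
orientation: [0.0, 0.707, 0.708, 0.0]
contact_force: [-0.5, -0.6, -3.0]
opening: 0.0632
gripper_force: 25.0
```

In the tool's units: 0.0145 m is 0.0242, 0.0135 m is 0.0225.

```bash
echo '[{"finger_gap": 0.055, "sz": 0.01}, {"finger_gap": 0.055, "sz": 0.0183}, {"finger_gap": 0.055, "sz": 0.0225}, {"finger_gap": 0.055, "sz": 0.0242}, {"finger_gap": 0.055, "sz": 0.0242}, {"finger_gap": 0.055, "sz": 0.0242}]' | python3 drive.py
echo '[{"finger_gap": 0.055, "sz": 0.001}, {"finger_gap": 0.055, "sz": 0.002}, {"finger_gap": 0.055, "sz": 0.003}, {"finger_gap": 0.055, "sz": 0.003}, {"finger_gap": 0.055, "sz": 0.003}]' | python3 drive.py
```

```text
time: 19.25
position: [0.456, -0.2606, 0.045]
orientation: [0.0, 0.707, 0.707, -0.0]
contact_force: [0.3, 0.1, -2.7]
opening: 0.0631
gripper_force: 25.0
time: 19.67
position: [0.4561, -0.2606, 0.0439]
orientation: [0.0, 0.707, 0.707, -0.0]
contact_force: [-1.9, 1.8, 6.1]
opening: 0.0632
gripper_force: 25.0
```

In the tool's units: -0.12 m is -0.2, -0.08 m is -0.1333.

```bash
echo '[{"finger_gap": 0.088}, {"finger_gap": 0.088}, {"finger_gap": 0.088}, {"finger_gap": 0.088}, {"finger_gap": 0.088, "sz": -0.0167}, {"finger_gap": 0.088, "sz": -0.0667}, {"finger_gap": 0.088, "sz": -0.1333}, {"finger_gap": 0.088, "sz": -0.2}]' | python3 drive.py
echo '[{"finger_gap": 0.088, "sx": 0.05, "sz": -0.0333}, {"finger_gap": 0.088, "sx": 0.1, "sz": -0.0667}, {"finger_gap": 0.088, "sx": 0.1667, "sz": -0.1}, {"finger_gap": 0.088, "sx": 0.2333, "sz": -0.1}, {"finger_gap": 0.088, "sx": 0.3, "sz": -0.1}, {"finger_gap": 0.088, "sx": 0.3333, "sz": -0.1}, {"finger_gap": 0.088, "sx": 0.3333, "sz": -0.1}, {"finger_gap": 0.088, "sx": 0.3333, "sz": -0.1}]' | python3 drive.py
python3 chk.py k4 a,b,c,d
```

```text
time: 20.33
position: [0.4556, -0.2601, 0.1651]
orientation: [-0.001, 0.707, 0.707, -0.0]
contact_force: [0.4, 0.8, 0.6]
opening: 0.0882
gripper_force: 0.0
time: 21.0
position: [0.456, -0.06, 0.2239]
orientation: [0.001, 0.706, 0.708, 0.0]
contact_force: [-0.4, 0.6, -0.3]
opening: 0.0877
gripper_force: 0.0
scene a foot circle [ 0.4578 -0.2586  0.0287] topz 0.0534 want 0.053 tilt 0.009 119 sh [ 0.4559 -0.2632  0.0414]
scene b foot circle [0.6702 0.0051 0.0238] topz 0.0514 want 0.051 tilt 0.013 169 sh [0.6689 0.0022 0.0368]
scene c foot circle [0.4503 0.2523 0.0195] topz 0.0497 want 0.048999999999999995 tilt 0.02 174 sh [0.449  0.2505 0.031 ]
scene d foot circle [0.6455 0.2172 0.0151] topz 0.0481 want 0.047 tilt 0.014 156 sh [0.6449 0.216  0.0239]
side a foot circle [ 0.4549 -0.2603  0.0288] topz 0.0527 want 0.053 tilt 0.024 199 sh [ 0.4575 -0.2586  0.0413]
side b foot circle [0.6674 0.0033 0.0239] topz 0.0507 want 0.051 tilt 0.016 88 sh [0.6709 0.006  0.036 ]
side c foot circle [0.4487 0.2501 0.0191] topz 0.0494 want 0.048999999999999995 tilt 0.004 66 sh [0.4501 0.2527 0.0304]
side d foot circle [0.6427 0.216  0.0156] topz 0.0477 want 0.047 tilt 0.032 49 sh [0.6431 0.2179 0.0236]
```

View pics/k4scene.png

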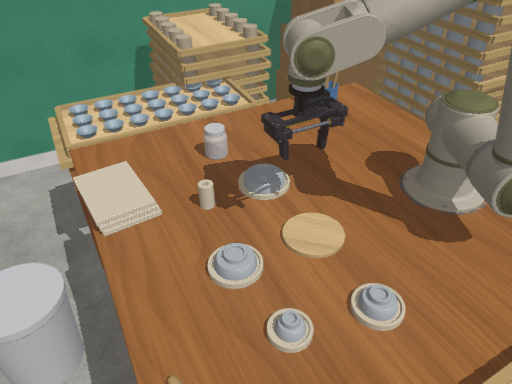

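View pics/k4side.png

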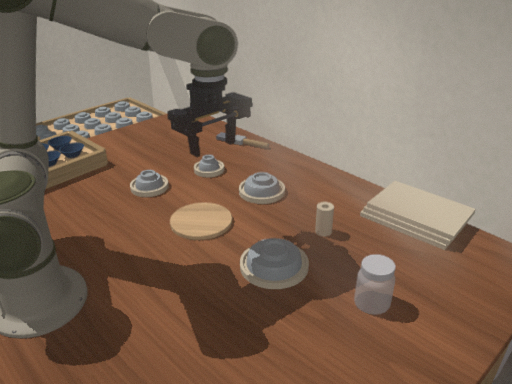

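All four dishes sit centred in their own setters: a (264,182), b (236,265), c (378,306) and d (290,329) in the scene view. The side view agrees, the bat is empty, the prop and jar haven't moved, and the gripper is clear.

```bash
python3 -c "
from bench import bot, cams, workorder
print(workorder.close_job())"
```

```text
the job is handed in; nothing more can be done
None
```

I handed the job in at about 21 s of the 106 s allowed: all four dishes lie foot up and flat in their own setters, each measured within about 3 mm of its setter's centre, and the prop and jar look unmoved; the hand-in call returned no verdict.

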